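# Load the sample cell into the dividing slide and index it into the optical fork

### The job

Take the sample cell out of the storage bin and stand it upright, neck up, in the deep well of the slide's carriage, resting flat on the well's floor against the wall nearest the robot, and let go. Then pull the spring index knob up, slide the carriage one notch towards the black fork so that the cell enters between its prongs, and let the knob snap fully home in the new notch. Do not knock the fork, and leave everything else on the bench where it is.

Things in the scene. Friction and masses are not known exactly. Their poses are not given: they have to be found in the camera images.
- index_slide: fixed dividing slide: aluminium base plate 130 x 345 x 12 mm with two rails and a notched index bar between them. Origin on the bench, under the foot of a cell seated at the loading notch; z up, y along the rails towards the fork, x across them, roughly away from the robot. The base reaches from x -50 to +80 and from y -185 to +160 mm.
- carriage (a joint): travel of the carriage along the slide's +y, m: 0 = loading notch (start), 0.060 = next notch, at the fork, -0.060 a third notch; end stops -0.062 and 0.066. Friction about 2 N; with the pin in a notch it moves about 1 mm either way. The carriage plate (110 x 165 mm, top at z 33 mm) bears the well and, 95 mm behind it (-y), the knob.
- plunger (a joint): lift of the spring index knob and its pin, m: 0 = home in a notch, free of it from 0.0065, upper stop 0.012. The spring pulls down with 5.6 N at 0 and 10 N at 0.011. The round-tipped 8 mm pin rides on the bar between notches (reading about 0.0065) and drops by itself into a 10 mm wide notch when let go within about 2 mm of its middle.
- knob (a point): middle of the black upright knob (cylinder 24 mm across, 24 mm high; its top 12 mm above this point, the carriage plate 26 mm below it when home), at slide x +15, y -95, z 59 mm with both joints at 0; it rides with both. To be gripped from above.
- well_floor (a point): rides on the carriage: where the foot centre of a seated cell belongs on the well's floor (slide x 0, z 41 mm). The well is a dark steel open box, inside from slide x -12.5 to +62.5 mm of this point, 30 mm wide in y (+-15 mm), 66 mm deep, walls 6 mm, all tilted by 0.052 rad so that its top leans towards slide -x: a cell standing against the -x wall stays there by its weight.
- well_rim (a point): middle of the well's open mouth at rim height, about 67 mm above the floor; rides on the carriage (the two side walls end 4 mm lower). A cell put in slantwise, neck towards slide +x, rests with its foot in the lower -x corner and its side on the +x rim, about 49 degrees from the level.
- fork: fixed black optical fork on a post at the slide's +y end (its origin is the slide's). Two level prongs, 42 mm apart in the clear about slide x -5 mm, from y +48 to +100 mm, z 107 to 129 mm, open towards -y; behind them the head, y 95 to 141 mm, x -39 to +29 mm, top at 134 mm.
- bin: fixed open grey storage bin, inside 190 (x) x 130 (y) mm, walls 4 mm thick and 60 mm high over the bench, floor 4 mm; origin under its centre, x along its length, roughly away from the robot.
- cell: the sample cell, loose, 0.08 to 0.14 kg: square aluminium body 24 x 24 x 135 mm with a round window in its own +-x sides, then a neck and black stopper 19 mm across up to 155 mm. Origin at the centre of the flat foot, z towards the neck; centre of mass about 72 mm from the foot. It starts lying in the bin, neck away from the robot, foot about 75 mm to the robot's side of the bin's middle.
- mouse: bystander: computer mouse, 110 x 63 x 33 mm, origin under its centre
- blower: bystander: black rubber dust blower standing, 54 mm across, 100 mm high, origin under its centre
- tape_roll: bystander: roll of tape lying, 82 mm across, 19 mm high, origin under its centre
- post_holder: bystander: black post holder with a steel post, standing, 25 x 35 mm, 82 mm high, origin under its centre
- cutters: bystander: wire cutters lying, 160 x 45 x 16 mm, origin under its centre

How it is judged:
On the way, in this order (a step that is already met when the one before it is completed fails the run):
1. the cell stands upright in the well, let go, with the carriage still locked at the loading notch (angle between cell's own z axis and vertical below 0.13 rad and distance between cell and well_floor below 0.01 m and contact force between the fingers and cell below 0.05 N and value of joint carriage between -0.004 and 0.004 m and value of joint plunger below 0.002 m), for 0.2 s.
2. the knob is pulled out and the carriage is between the two notches (value of joint plunger above 0.005 m and value of joint carriage between 0.015 and 0.045 m), for 0.05 s.
At the end, for the whole second after the job is handed in: The carriage rests in the next notch under the fork (travel 60 mm, within 2.5 mm), the knob is fully home (lift below 1.5 mm), and the cell stands in the well neck up, within 0.13 rad of vertical, its foot centre within 10 mm of the seat point on the well's floor, at rest and released (value of joint carriage between 0.0575 and 0.0625 m and value of joint plunger below 0.0015 m and angle between cell's own z axis and vertical below 0.13 rad and distance between cell and well_floor below 0.01 m and linear speed of cell below 0.02 m/s and velocity of joint carriage between -0.005 and 0.005 m/s); the robot touches nothing.
It fails at once if the fork is knocked (more than 3 N) (contact force between fork and anything else above 3 N).
It fails at once if a bystander is moved by more than 20 mm (distance of any of mouse, blower, cutters, tape_roll, post_holder from where it was at the start of the episode above 0.02 m).
It also fails if it takes over 70 s, if anything falls off the work surface, if the arm or the gripper's body presses on something with over 40 N, if the wrist force passes 120 N, or if a joint passes its speed limit or range.

### The arm

A 7-joint arm with a two-finger parallel gripper is mounted at the origin on a cart in front of the work surface, level with it; the furniture and walls round the work are solid. World frame = base frame: x ahead of the robot, y to its left, z up, the work surface at z = 0. Lengths are in m, angles in rad, forces in N, time in s.
With the tool pointing down it reaches from about 0.425 to 0.925 m from the base axis. Payload 6.8 kg.
Tool frame: the origin (TCP) lies at the very end of the fingers, on their centre line; the grasp point (between the pads) lies 19 mm behind it; z points along the fingers, y is the line along which they close (so a half turn about z gives the same grasp; the last joint's range is limited). The gripper opens to 85 mm and grips with 20 to 120 N. Pads are 22 mm wide; open, the fingers measure 114 mm over their backs; the gripper's body (76 mm by 85 mm) begins 54 mm behind the grasp point. The pads swing forward as they close: fully open they stand 13 mm farther back than shut.
Start: joints at [1.095, 0.477, 0.022, 1.555, -0.011, 1.109, -0.083], TCP at [0.243, -0.63, 0.231] pointing down, gripper open.
Joint ranges: [-2.96, 2.96], [-0.34, 2.1], [-1.41, 1.46], [0.24, 2.44], [-1.37, 4.51], [0.17, 1.92], [-2.96, 2.96]. Speed limits (rad/s): [2.39, 2.39, 3.14, 3.14, 3.14, 3.14, 3.14].

### API

Orientations are given as a rotation vector (axis times angle).
In Python, from bench import get_obs, grab_frame, hand_in gives the robot as it stands.
- The arm moves only by the tool drive_tool, never from a script. Its argument "rows" is a list of rows, each an object with "offset": the shift along the tool's x, y, z as a fraction of full scale, a list of three; "rotation": the turn, a rotation vector about the tool's x, y, z as a fraction of full scale, a list of three; "claw": the opening, from 0 (shut) to 1 (fully open). In form: [{"offset": [tx, ty, tz], "rotation": [wx, wy, wz], "claw": claw}, ...]. A call has 1 to 20 rows; each row is the pose to reach, as a shift and turn from the pose commanded when the call began, along the tool's axes at that moment; what a row does not reach only later rows make up. Full scale, the value 1, is 0.15 m for a shift and 2 rad for a turn. A row lasts 1/12 s, in which the tool goes at most 41.7 mm and 7.16 degrees, less where a joint would pass 70% of its speed; a pose out of reach is approached as far as the arm can. A call with a number of a shift or a turn outside -1 to 1 is refused whole. A call with a gripper value outside its range is refused whole. The fingers move at their own pace and stop on an object; "force" is the grip in N (left out, the last holds). Time passes only in rows, so rows that repeat a pose let the fingers close. It gives the time, the measured TCP pose, the force, the opening and the grip force at its end, in the units of the state.
- get_obs(): the state, without advancing time (a new reading comes with each control period).
- grab_frame(name): name is "scene" or "top" or "wrist"; returns a dict with "frame" (480x640x3 uint8, red, green, blue), "z_map" (480x640 float32, m along the optical axis (not along the pixel's ray), 0 where there is no reading), "vfov" (degrees; the focal length in pixels is half the picture's height over the tangent of half this angle, whatever the lens; pixels are square), "cx", "cy" (the principal point, pixels), "R" (3x3) and "t" (3): a world point X has camera coordinates R X + t. Camera axes: x right, y down, z forward; pixel columns grow to the right and rows downward; lengths in m; the calibration is good to about 2 mm. A picture is of the moment at which its call begins.
- hand_in(): hands the job in; it is judged then, once.
The state is a dict: "clock": time; "joints": joint angles; "qvel": joint speeds; "tau": joint torques, N m; "tcp_pos": TCP position; "orientation": TCP orientation; "contact_force": force on the tool from outside, world axes, zero at the start; "moment": the same for the moment, N m; "grip_width": finger opening in m; "gripper_force": force on a finger pad.
Only numpy, scipy, OpenCV 4.12 (cv2) and the standard library are available. Lean on these libraries where they do the work, as an engineer would, in place of code of your own. Each camera call takes 0.05 s, during which the arm holds its last target. There are 200 camera calls.

## Working session

There is one attempt and no reset: what is moved stays moved. The work goes in short steps, Python scripts to look and compute and a tool call to move; the robot and the scene stay as the last step left them, time stands still between calls to the robot, and variables do not carry over. Pictures are saved under pics/ and viewed, at most 10 in all, crops included, and the job is handed in when it is done.

Besides the shell and the picture viewer there is one more tool, called after "Request:" as name(argument=value, ...), one argument or row to a line, values as JSON. drive_tool: Moves the arm, as the interface text tells. Its arguments: {"type":"object","properties":{"rows":{"type":"array","items":{"type":"object","properties":{"offset":{"type":"array","items":{"type":"number"}},"rotation":{"type":"array","items":{"type":"number"}},"claw":{"type":"number"}}}},"force":{"type":"number"}},"required":["rows"]}

```bash
mkdir -p pics; cat > h.py <<'E'
import numpy as np, cv2
from bench import get_obs, grab_frame, hand_in
from scipy.spatial.transform import Rotation as Rn
def cam(n):
    g=grab_frame(n); g['f']=240/np.tan(np.radians(g['vfov'])/2); return g
def pts(g):
    v,u=np.mgrid[0:480,0:640]; z=g['z_map']
    c=np.stack([(u-g['cx'])/g['f']*z,(v-g['cy'])/g['f']*z,z],-1)
    return (c-g['t'])@g['R']   # R^T (c-t)
def save(g,n): cv2.imwrite('pics/'+n,g['frame'][:,:,::-1])
def proj(g,X):
    c=g['R']@np.array(X)+g['t']; return g['f']*c[:2]/c[2]+[g['cx'],g['cy']]
def ray(g,u,v,z):
    d=g['R'].T@np.array([(u-g['cx'])/g['f'],(v-g['cy'])/g['f'],1]); o=-g['R'].T@g['t']
    return o+d*(z-o[2])/d[2]
def rel(tp,tR=None):
    """move from the present pose to world tp (and Rotation tR): in tool axes and units"""
    o=get_obs(); R=Rn.from_rotvec(o['orientation'])
    d=R.inv().apply(np.array(tp)-o['tcp_pos'])/0.15
    w=(R.inv()*tR).as_rotvec()/2 if tR is not None else np.zeros(3)
    return d.round(4),w.round(4)
E
python3 - <<'E'
from h import *
o=get_obs(); print({k:np.round(v,3) for k,v in o.items()}); print(Rn.from_rotvec(o['orientation']).as_matrix().round(3))
for n in ['top','scene']:
    g=cam(n); save(g,n+'0.png'); np.savez(n+'0.npz',**g); print(n,g['f'],(-g['R'].T@g['t']).round(3),g['R'].round(3).tolist())
E
```

```text
{'clock': np.float64(0.0), 'joints': array([ 1.095,  0.478,  0.022,  1.556, -0.011,  1.109, -0.083]), 'qvel': array([ 0.001, -0.001, -0.001,  0.001,  0.001,  0.002, -0.   ]), 'tau': array([ 0.0000e+00, -5.9645e+01,  1.6080e+00, -2.8119e+01,  1.3000e-02,
        9.0000e-03,  0.0000e+00]), 'tcp_pos': array([ 0.242, -0.629,  0.23 ]), 'orientation': array([-3.087e+00, -5.740e-01,  1.000e-03]), 'contact_force': array([-0.579, -0.613, -0.013]), 'moment': array([ 0.01 , -0.001,  0.029]), 'gripper_force': np.float64(0.0), 'grip_width': np.float64(0.085)}
[[ 0.933  0.36  -0.001]
 [ 0.36  -0.933  0.002]
 [-0.    -0.002 -1.   ]]
top 463.43848336904125 [ 0.348 -0.157  1.2  ] [[0.019, -1.0, 0.005], [-0.98, -0.019, -0.197], [0.197, -0.001, -0.98]]
scene 463.9921684922085 [-0.165 -0.935  0.66 ] [[0.716, -0.698, 0.005], [-0.331, -0.346, -0.878], [0.615, 0.626, -0.479]]
```

View pics/top0.png

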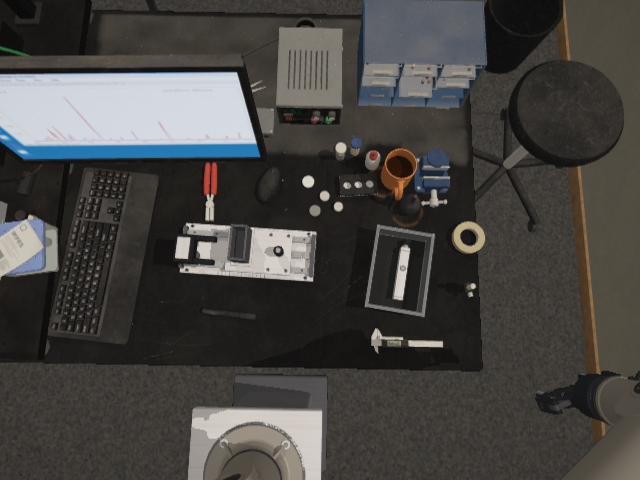

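View pics/scene0.png

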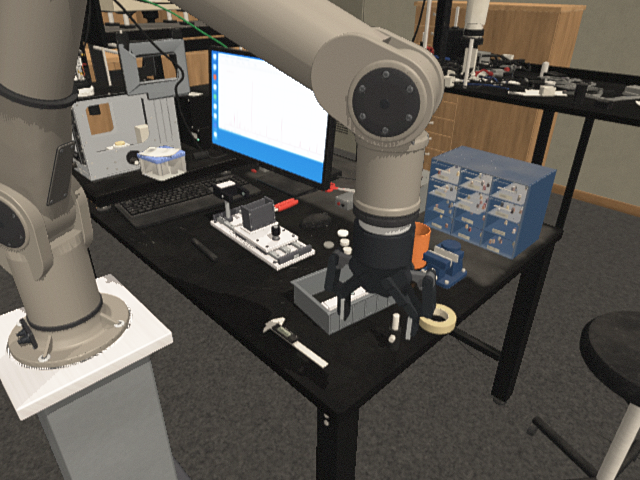

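Top view: slide at about (247,252) with the fork on its left (+y), knob at (278,251), well at (240,243); bin at (400,270) with the cell at (402,270), neck upward (+x). Mouse, blower, tape and cutters are clear of the path. The scene view confirms it.

```bash
python3 - <<'E'
from h import *
g=dict(np.load('top0.npz')); P=pts(g); im=g['frame']
def rect(m,name):
    m=m.astype(np.uint8); n,l,s,c=cv2.connectedComponentsWithStats(m)
    i=1+s[1:,4].argmax(); q=P[l==i]; r=cv2.minAreaRect((q[:,:2]*1000).astype(np.float32))
    print(name,s[i,4],'zmed',np.median(q[:,2]).round(4),'zmax',q[:,2].max().round(4),'c',np.round(r[0],1),'sz',np.round(r[1],1),'ang',round(r[2],2)); return l==i
v,u=np.mgrid[0:480,0:640]; Z=P[...,2]
S=(u>165)&(u<325)&(v>215)&(v<290)
rect(S&(Z>.006),'slide')
rect(S&(Z>.026),'carr+')
rect(S&(Z>.055)&(Z<.085)&(u>268)&(u<295),'knob')
rect(S&(Z>.09)&(u>220),'well')
rect(S&(Z>.09)&(u<226),'fork')
B=(u>355)&(u<445)&(v>215)&(v<325)
rect(B&(Z>.045),'bin')
rect(B&(Z>.018)&(Z<.04),'celldepth')
gray=im.max(-1)
m=rect(B&(gray>150)&(Z<.045),'cellbright')
for n,a in [('knobtop',(278,251))]: print(n,P[a[1],a[0]])
a=cv2.resize(im[205:335,160:450],None,fx=2.75,fy=2.75,interpolation=cv2.INTER_CUBIC); cv2.imwrite('pics/crop.png',a[:,:,::-1])
E
```

```text
slide 6876 zmed 0.031 zmax 1.1999 c [480.4  26.3] sz [379.3 245.4] ang 86.97
carr+ 2862 zmed 0.0343 zmax 1.1999 c [502.4 -51.7] sz [334.2 167.2] ang 60.74
knob 87 zmed 0.0696 zmax 0.0749 c [533.6 -42.7] sz [23.3 24.6] ang 9.42
well 333 zmed 0.1035 zmax 1.1999 c [451.3 -22.2] sz [328.2  86.1] ang 37.71
fork 931 zmed 0.1321 zmax 1.1999 c [467.1  11.3] sz [401.5  92. ] ang 67.51
bin 1143 zmed 0.0591 zmax 1.1999 c [ 466.7 -295.7] sz [239.2 276.8] ang 81.36
celldepth 565 zmed 0.0274 zmax 0.0335 c [ 498.5 -356.1] sz [ 24.9 154.8] ang 80.73
cellbright 473 zmed 0.0277 zmax 0.0335 c [ 491.8 -355.3] sz [ 23.5 139.3] ang 81.15
knobtop [ 0.5319875  -0.04367113  0.0727802 ]
```

View pics/crop.png

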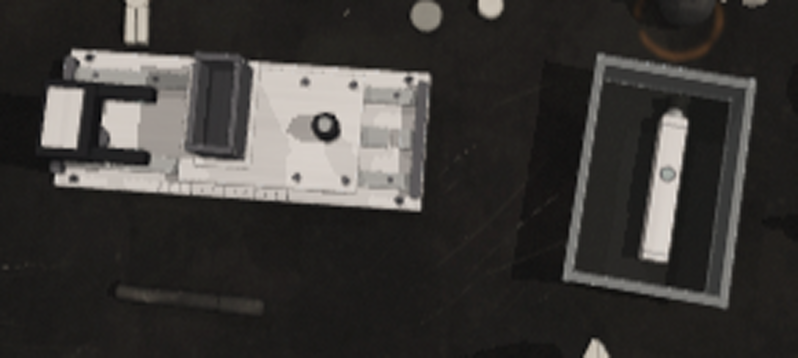

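The crop shows the slide, well, knob, bin and cell clearly, with the cell's window facing up. Next I refine the fits with invalid depth filtered out.

```bash
python3 - <<'E'
from h import *
g=dict(np.load('top0.npz')); P=pts(g); ok=g['z_map']>.3
v,u=np.mgrid[0:480,0:640]; Z=P[...,2]; 
def rect(m,name):
    q=P[m&ok]; r=cv2.minAreaRect((q[:,:2]*1000).astype(np.float32))
    print(name,len(q),'z',np.median(q[:,2]).round(4),q[:,2].max().round(4),'c',np.round(r[0],1),'sz',np.round(r[1],1),'ang',round(r[2],2))
S=(u>165)&(u<325)&(v>215)&(v<290)
rect(S&(Z>.007)&(Z<.09),'slide')
rect(S&(Z>.030)&(Z<.038)&(u>228),'plate')
rect(S&(Z>.055)&(Z<.085)&(u>268)&(u<295),'knob')
rect(S&(Z>.092)&(u>226),'wellrim')
rect(S&(Z>.1)&(u<222),'fork')
rect((u>355)&(u<445)&(v>215)&(v<325)&(Z>.05),'bin')
# edges from image: bright slide corners at z=.012, knob top circle
im=g['frame'].max(-1)
m=(S&(im>90)).astype(np.uint8); r=cv2.minAreaRect(np.argwhere(cv2.morphologyEx(m,cv2.MORPH_OPEN,np.ones((3,3))))[:,::-1].astype(np.float32)); 
for p in cv2.boxPoints(r): print('corner px',p.round(1),'z12',(ray(g,*p,.012)*1000).round(1))
E
```

```text
slide 5571 z 0.0247 0.0899 c [538.3  39.5] sz [351.6 159. ] ang 81.94
plate 1662 z 0.033 0.038 c [537.4 -19.9] sz [222.8 114.3] ang 86.98
knob 87 z 0.0696 0.0749 c [533.6 -42.7] sz [23.3 24.6] ang 9.42
wellrim 313 z 0.1036 0.1149 c [545.4  52.5] sz [44.1 86.7] ang 86.83
fork 927 z 0.1321 0.1397 c [523.9 148.3] sz [94.1 72.4] ang 87.61
bin 1082 z 0.0593 0.0661 c [ 493.1 -345.5] sz [148.6 209.9] ang 81.22
corner px [173.6 271.7] z12 [482.8 228.4  12. ]
corner px [177.7 213.5] z12 [636.7 230.4  12. ]
corner px [316.8 223.2] z12 [ 617.7 -136.7   12. ]
corner px [312.8 281.4] z12 [ 464.7 -129.6   12. ]
```

```bash
cat >> h.py <<'E'
TH=np.radians(-3.0); O=np.array([.5236,.0532,0]); XD=np.array([np.cos(TH),np.sin(TH),0]); YD=np.array([-np.sin(TH),np.cos(TH),0])
def S(x,y,z): return O+XD*x/1e3+YD*y/1e3+np.array([0,0,z/1e3])
def down(a,tilt=0):  # tool x along heading a (deg), pitched forward by tilt deg (tool z from down to heading)
    a=np.radians(a); x=np.array([np.cos(a),np.sin(a),0]); z=np.array([0,0,-1.]); y=np.cross(z,x)
    return Rn.from_rotvec(-y*np.radians(-tilt)*-1*-1 if 0 else y*0)*Rn.from_matrix(np.c_[x,y,z]) if tilt==0 else Rn.from_matrix(np.c_[np.cos(np.radians(tilt))*x-np.sin(np.radians(tilt))*z, y, np.cos(np.radians(tilt))*z+np.sin(np.radians(tilt))*x])
E
python3 - <<'E'
import re
s=open('h.py').read(); i=s.index("    return Rn.from_rotvec(-y")
s=s[:i]+"    c,q=np.cos(np.radians(tilt)),np.sin(np.radians(tilt))\n    return Rn.from_matrix(np.c_[c*x-q*z,y,c*z+q*x])\n"
open('h.py','w').write(s)
E
python3 - <<'E'
from h import *
print(rel([.5386,-.3626,.15],down(-9.1)))
E
```

```text
(array([ 2.4814, -0.9487,  0.5376]), array([-0.0008,  0.0003,  0.2633]))
```

Request:
drive_tool(
  rows=[
    {"offset":[0.25,-0.1,0],"rotation":[0,0,0.05],"claw":0.6},
    {"offset":[0.5,-0.2,0.05],"rotation":[0,0,0.1],"claw":0.6},
    {"offset":[0.75,-0.3,0.1],"rotation":[0,0,0.15],"claw":0.6},
    {"offset":[1,-0.4,0.15],"rotation":[0,0,0.2],"claw":0.6},
    {"offset":[1,-0.4,0.15],"rotation":[0,0,0.2633],"claw":0.6},
    {"offset":[1,-0.4,0.15],"rotation":[0,0,0.2633],"claw":0.6},
  ],
  force=60,
)

```text
clock: 0.6
tcp_pos: [0.3641, -0.5166, 0.2077]
orientation: [-3.129, 0.247, 0.001]
contact_force: [-0.3, 0.1, 0.0]
grip_width: 0.0509
gripper_force: 0.0
```

```bash
python3 - <<'E'
from h import *
print(rel([.5386,-.3626,.15],down(-9.1)), get_obs()['joints'].round(3),get_obs()['grip_width'])
E
```

```text
(array([ 0.9885, -1.1955,  0.387 ]), array([-0.0012,  0.0004,  0.0008])) [ 0.794  0.429  0.087  1.691 -0.044  1.025 -0.832] 0.05094164880561527
```

Request:
drive_tool(
  rows=[
    {"offset":[0.2,-0.2,0.05],"rotation":[0,0,0],"claw":0.6},
    {"offset":[0.4,-0.4,0.1],"rotation":[0,0,0],"claw":0.6},
    {"offset":[0.6,-0.6,0.15],"rotation":[0,0,0],"claw":0.6},
    {"offset":[0.8,-0.8,0.2],"rotation":[0,0,0],"claw":0.6},
    {"offset":[0.9,-1,0.25],"rotation":[0,0,0],"claw":0.6},
    {"offset":[0.95,-1,0.3],"rotation":[0,0,0],"claw":0.6},
    {"offset":[0.95,-1,0.3],"rotation":[0,0,0],"claw":0.6},
    {"offset":[0.95,-1,0.3],"rotation":[0,0,0],"claw":0.6},
  ],
)

```text
clock: 1.27
tcp_pos: [0.5244, -0.3955, 0.1632]
orientation: [3.131, -0.247, -0.003]
contact_force: [-0.3, -0.7, 0.4]
grip_width: 0.0515
gripper_force: 0.0
```

```bash
python3 - <<'E'
from h import *
g=cam('wrist'); save(g,'w1.png'); np.savez('w1.npz',**g)
P=pts(g); ok=g['z_map']>.05; Z=P[...,2]
m=ok&(Z>.02)&(Z<.034)&(abs(P[...,0]-.5)<.1)&(abs(P[...,1]+.355)<.05)
n,l,s,c=cv2.connectedComponentsWithStats(m.astype(np.uint8)); i=1+s[1:,4].argmax(); q=P[l==i]
q=q[q[:,2]>np.median(q[:,2])-.003]; r=cv2.minAreaRect((q[:,:2]*1000).astype(np.float32)); print(len(q),r,np.median(q[:,2]))
print(rel([.5386,-.3626,.009],down(-9.1)), get_obs()['joints'].round(3))
E
```

```text
4456 ((499.7167053222656, -357.4002685546875), (24.32061004638672, 153.91514587402344), 80.79611206054688) 0.027730275907097646
(array([ 0.0627, -0.2406,  1.0316]), array([ 0.0006,  0.0006, -0.0006])) [ 0.522  0.512  0.042  1.666 -0.023  0.965 -1.159]
```

View pics/w1.png

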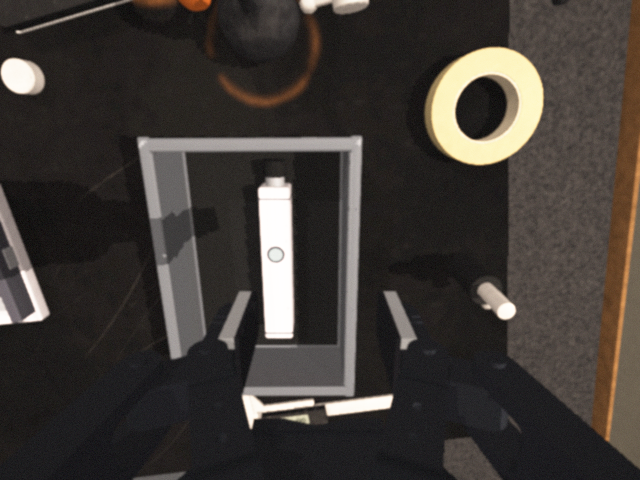

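Wrist view: the cell lies at (277,255) in the bin with its neck up in the picture. The fingers are ready to descend over its neck half.

Request:
drive_tool(
  rows=[
    {"offset":[0.071,-0.233,0.2],"rotation":[0,0,0],"claw":0.6},
    {"offset":[0.071,-0.233,0.4],"rotation":[0,0,0],"claw":0.6},
    {"offset":[0.071,-0.233,0.6],"rotation":[0,0,0],"claw":0.6},
    {"offset":[0.071,-0.233,0.8],"rotation":[0,0,0],"claw":0.6},
    {"offset":[0.071,-0.233,0.95],"rotation":[0,0,0],"claw":0.6},
    {"offset":[0.071,-0.233,1],"rotation":[0,0,0],"claw":0.6},
    {"offset":[0.071,-0.233,1],"rotation":[0,0,0],"claw":0.6},
  ],
)

```text
clock: 1.9
tcp_pos: [0.5391, -0.363, 0.0125]
orientation: [-3.131, 0.253, 0.005]
contact_force: [-0.4, -0.9, 0.8]
grip_width: 0.0513
gripper_force: 0.0
```

```bash
python3 - <<'E'
from h import *
print(rel([.5397,-.3639,.009],down(-9.2)))
E
```

```text
(array([0.0048, 0.0051, 0.0234]), array([-0.    ,  0.0016, -0.0002]))
```

Request:
drive_tool(
  rows=[
    {"offset":[0,0.005,0.02],"rotation":[0,0,0],"claw":0.0},
    {"offset":[0,0.005,0.02],"rotation":[0,0,0],"claw":0.0},
    {"offset":[0,0.005,0.02],"rotation":[0,0,0],"claw":0.0},
    {"offset":[0,0.005,0.02],"rotation":[0,0,0],"claw":0.0},
    {"offset":[0,0.005,0.02],"rotation":[0,0,0],"claw":0.0},
    {"offset":[0,0.005,0.02],"rotation":[0,0,0],"claw":0.0},
    {"offset":[0,0.005,0.02],"rotation":[0,0,0],"claw":0.0},
    {"offset":[0,0.005,0.02],"rotation":[0,0,0],"claw":0.0},
    {"offset":[0,0.005,0.02],"rotation":[0,0,0],"claw":0.0},
    {"offset":[0,0.005,0.02],"rotation":[0,0,0],"claw":0.0},
  ],
)

```text
clock: 2.73
tcp_pos: [0.5423, -0.3636, 0.0127]
orientation: [3.13, -0.25, 0.004]
contact_force: [-1.7, -0.4, 7.2]
grip_width: 0.0227
gripper_force: 60.6
```

Request:
drive_tool(
  rows=[
    {"offset":[0,0,-0.1],"rotation":[0,0,0],"claw":0.0},
    {"offset":[0,0,-0.25],"rotation":[0,0,0],"claw":0.0},
    {"offset":[0,0,-0.5],"rotation":[0,0,0],"claw":0.0},
    {"offset":[0,0,-0.75],"rotation":[0,0,0],"claw":0.0},
    {"offset":[0,0,-1],"rotation":[0,0,0],"claw":0.0},
    {"offset":[0,0,-1],"rotation":[0,0,0],"claw":0.0},
    {"offset":[0,0,-1],"rotation":[0,0,0],"claw":0.0},
  ],
)

```text
clock: 3.32
tcp_pos: [0.5431, -0.363, 0.1649]
orientation: [3.129, -0.249, 0.01]
contact_force: [-0.4, -0.2, -1.5]
grip_width: 0.0223
gripper_force: 59.7
```

```bash
python3 - <<'E'
from h import *
o=get_obs(); print(o['grip_width'],o['gripper_force'],o['contact_force'].round(2),o['joints'].round(3))
g=cam('wrist'); save(g,'w2.png'); P=pts(g); ok=g['z_map']>.05
R=Rn.from_rotvec(o['orientation']).as_matrix(); q=(P-o['tcp_pos'])@R   # tool frame
m=ok&(abs(q[...,1])<.016)&(q[...,0]<.06)&(q[...,0]>-.2)&(q[...,2]<0.03)&(q[...,2]>-.06)
a=q[m]; print(m.sum(),np.percentile(a[:,0],[0,1,5,50,95,99,100]).round(4), 'z by x:')
for x in np.arange(-.13,.05,.02):
    b=a[abs(a[:,0]-x)<.01]; 
    if len(b)>5: print(round(x,2),len(b),np.percentile(b[:,2],[10,50]).round(4),np.median(b[:,1]).round(4))
# target: above well, tilt 49
print(rel([.545,.05,.30],down(-3,49)))
E
```

```text
0.022319913291211597 59.666510224342346 [-0.43 -0.18 -1.51] [ 0.469  0.502  0.034  1.68  -0.02   0.954 -1.219]
14039 [-0.0504 -0.0472 -0.0411  0.0047  0.033   0.0354  0.0358] z by x:
-0.05 815 [-0.0161 -0.0153] -0.0002
-0.03 2167 [-0.0159 -0.0151] 0.0002
-0.01 3092 [-0.0377 -0.0152] 0.0
0.01 5999 [-0.0487 -0.0155] -0.0002
0.03 1966 [-0.0123 -0.0101] -0.0002
(array([-0.4107, -2.7162, -0.9197]), array([ 0.023 ,  0.4262, -0.0497]))
```

Request:
drive_tool(
  rows=[
    {"offset":[0,-0.1,-0.2],"rotation":[0,0,0],"claw":0.0},
    {"offset":[0,-0.3,-0.4],"rotation":[0,0,0],"claw":0.0},
    {"offset":[0,-0.5,-0.6],"rotation":[0,0.05,0],"claw":0.0},
    {"offset":[-0.1,-0.75,-0.7],"rotation":[0,0.1,0],"claw":0.0},
    {"offset":[-0.15,-1,-0.8],"rotation":[0,0.15,0],"claw":0.0},
    {"offset":[-0.2,-1,-0.8],"rotation":[0,0.2,0],"claw":0.0},
    {"offset":[-0.2,-1,-0.8],"rotation":[0,0.2,0],"claw":0.0},
  ],
)

```text
clock: 3.95
tcp_pos: [0.5286, -0.205, 0.2765]
orientation: [3.043, -0.237, 0.609]
contact_force: [-2.1, -0.2, -2.9]
grip_width: 0.0222
gripper_force: 59.6
```

```bash
python3 - <<'E'
from h import *
print(get_obs()['joints'].round(3),rel([.545,.05,.30],down(-3,49)))
E
```

```text
[ 0.339  0.074 -0.051  2.051 -0.083  0.626 -1.379] (array([-0.0833, -1.6965, -0.2022]), array([ 0.0298,  0.2298, -0.0424]))
```

Request:
drive_tool(
  rows=[
    {"offset":[0,-0.15,0],"rotation":[0,0.0,0],"claw":0.0},
    {"offset":[0,-0.35,0],"rotation":[0.0,0.05,0],"claw":0.0},
    {"offset":[0,-0.55,0],"rotation":[0.01,0.1,-0.02],"claw":0.0},
    {"offset":[-0.05,-0.75,-0.1],"rotation":[0.02,0.15,-0.03],"claw":0.0},
    {"offset":[-0.05,-0.95,-0.15],"rotation":[0.03,0.2,-0.04],"claw":0.0},
    {"offset":[-0.08,-1,-0.2],"rotation":[0.03,0.23,-0.042],"claw":0.0},
    {"offset":[-0.08,-1,-0.2],"rotation":[0.03,0.23,-0.042],"claw":0.0},
    {"offset":[-0.08,-1,-0.2],"rotation":[0.03,0.23,-0.042],"claw":0.0},
  ],
)

```text
clock: 4.62
tcp_pos: [0.5338, -0.0864, 0.2979]
orientation: [2.844, -0.115, 1.151]
contact_force: [-0.0, -0.1, -0.4]
grip_width: 0.0227
gripper_force: 59.7
```

```bash
python3 - <<'E'
from h import *
print(get_obs()['joints'].round(3),rel([.545,.05,.30],down(-3,49)),rel([.56,.05,.30],down(-3,75)))
E
```

```text
[-0.168 -0.131  0.135  2.366  0.754  0.191 -2.371] (array([ 0.0246, -0.9111, -0.0436]), array([ 0.0289,  0.0426, -0.0012])) (array([ 0.0963, -0.9207,  0.0255]), array([0.0287, 0.2695, 0.0054]))
```

```bash
cat >> h.py <<'E'
def tcp_for(F,ang,d=0,s=.119):  # F: foot centre in slide mm; cell angle ang deg from level; d mm drawn back along the axis
    c,q=np.cos(np.radians(ang)),np.sin(np.radians(ang)); k=s*1e3+d
    return S(F[0]+k*c+3.3*q, F[1], F[2]+k*q-3.3*c)
E
python3 - <<'E'
from h import *
g=cam('wrist'); save(g,'w3.png'); np.savez('w3.npz',**g); P=pts(g); ok=g['z_map']>.05
q=(P-O)@np.c_[XD,YD,[0,0,1]]*1000
m=ok&(abs(q[...,0]-20)<80)&(abs(q[...,1])<40)&(q[...,2]>85)&(q[...,2]<125)
a=q[m]; print('rim pts',len(a)); 
if len(a)>30: print(np.percentile(a,[1,50,99],axis=0).round(1)); print(cv2.minAreaRect(a[:,:2].astype(np.float32)))
m=ok&(abs(q[...,0]-15)<30)&(abs(q[...,1]+95)<30)&(q[...,2]>64)&(q[...,2]<80)
a=q[m]; print('knob',len(a), cv2.minAreaRect(a[:,:2].astype(np.float32)) if len(a)>20 else '')
for d in (110,60,0):
  for ang in (55,): print(d,tcp_for((-2,0,50.9),ang,d).round(4),rel(tcp_for((-2,0,50.9),ang,d),down(-3,ang)))
E
```

```text
rim pts 1713
[[-17.9 -21.9  85.6]
 [ 48.2  13.5 103.9]
 [ 66.7  19.7 111.2]]
((23.987548828125, -0.6213207244873047), (42.91064453125, 86.34983825683594), 89.74898529052734)
knob 0 
110 [0.6555 0.0463 0.2366] (array([ 0.2593, -0.9636,  0.774 ]), array([0.0283, 0.094 , 0.001 ]))
60 [0.6268 0.0478 0.1956] (array([-0.0682, -0.966 ,  0.8362]), array([0.0283, 0.094 , 0.001 ]))
0 [0.5925 0.0496 0.1465] (array([-0.4611, -0.969 ,  0.9109]), array([0.0283, 0.094 , 0.001 ]))
```

View pics/w3.png

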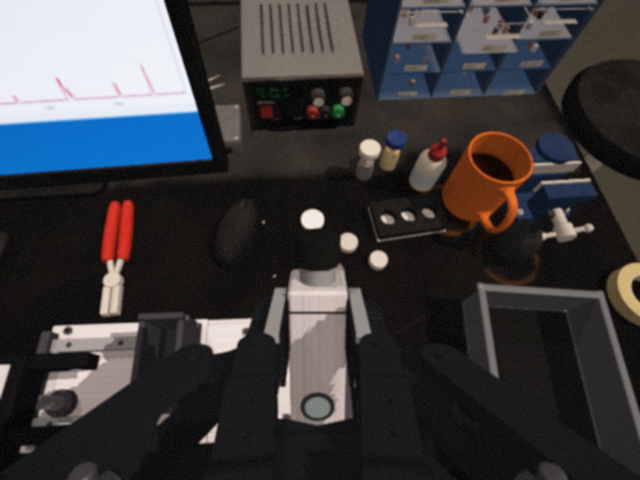

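Wrist view: the cell is held between the pads with its neck at the top (318,270). The well (160,330) and the fork (60,360) are at lower left, so I approach on the slant.

Request:
drive_tool(
  rows=[
    {"offset":[0.05,-0.15,0.1],"rotation":[0,0.0,0],"claw":0.0},
    {"offset":[0.1,-0.35,0.2],"rotation":[0.01,0.02,0],"claw":0.0},
    {"offset":[0.15,-0.55,0.35],"rotation":[0.02,0.04,0],"claw":0.0},
    {"offset":[0.2,-0.75,0.5],"rotation":[0.028,0.06,0],"claw":0.0},
    {"offset":[0.26,-0.9,0.65],"rotation":[0.028,0.08,0],"claw":0.0},
    {"offset":[0.26,-0.967,0.774],"rotation":[0.028,0.094,0],"claw":0.0},
    {"offset":[0.26,-0.967,0.774],"rotation":[0.028,0.094,0],"claw":0.0},
    {"offset":[0.26,-0.967,0.774],"rotation":[0.028,0.094,0],"claw":0.0},
    {"offset":[0.26,-0.967,0.774],"rotation":[0.028,0.094,0],"claw":0.0},
  ],
)

```text
clock: 5.42
tcp_pos: [0.5881, 0.0023, 0.3459]
orientation: [2.796, -0.12, 1.341]
contact_force: [-1.2, -2.3, 3.0]
grip_width: 0.0227
gripper_force: 59.7
```

```bash
python3 - <<'E'
from h import *
print(get_obs()['joints'].round(3))
for d in (110,60,0):
  for ang in (55,): print(d,tcp_for((-2,-.5,50.9),ang,d).round(4),rel(tcp_for((-2,-.5,50.9),ang,d),down(-3.1,ang)))
E
```

```text
[ 0.819 -0.075 -0.989  2.245  1.171  0.173 -2.946]
110 [0.6554 0.0458 0.2366] (array([-0.3037, -0.3282,  0.7848]), array([ 0.0133,  0.0327, -0.0092]))
60 [0.6268 0.0473 0.1956] (array([-0.6363, -0.322 ,  0.8066]), array([ 0.0133,  0.0327, -0.0092]))
0 [0.5924 0.0491 0.1465] (array([-1.0353, -0.3146,  0.8328]), array([ 0.0133,  0.0327, -0.0092]))
```

Request:
drive_tool(
  rows=[
    {"offset":[0,0,0],"rotation":[0,-0.05,0],"claw":0.0},
    {"offset":[0,0,0],"rotation":[0,-0.1,0],"claw":0.0},
    {"offset":[0,0,0],"rotation":[0,-0.15,0],"claw":0.0},
    {"offset":[0,0,0],"rotation":[0,-0.2,0],"claw":0.0},
    {"offset":[0,0,0],"rotation":[0,-0.25,0],"claw":0.0},
    {"offset":[0,0,0],"rotation":[0,-0.3,0],"claw":0.0},
    {"offset":[0,0,0],"rotation":[0,-0.3,0],"claw":0.0},
    {"offset":[0,0,0],"rotation":[0,-0.3,0],"claw":0.0},
  ],
)

```text
clock: 6.08
tcp_pos: [0.5899, 0.0087, 0.3524]
orientation: [3.09, -0.116, 0.467]
contact_force: [2.0, -0.5, -0.5]
grip_width: 0.0222
gripper_force: 59.6
```

```bash
python3 - <<'E'
from h import *
print(get_obs()['joints'].round(3))
print(rel([.665,.047,.255],down(-3.1,17)))
print(rel(tcp_for((-2,-.5,50.9),52,110),down(-3.1,35)))
E
```

```text
[ 0.521  0.15  -0.75   1.797  0.23   0.957 -1.962]
(array([ 0.2666, -0.2944,  0.7612]), array([ 0.0046, -0.0018, -0.0099]))
(array([ 0.2165, -0.2835,  0.9249]), array([ 0.0061,  0.1553, -0.0091]))
```

```bash
python3 - <<'E'
from h import *
print(rel([.60,-.2,.25],down(-5,0)))
g=dict(np.load('top0.npz')); print(proj(g,[.44,-.2,0]),proj(g,[.72,-.2,0]), pts(g)[235:310:15,343,2].round(3))
E
```

```text
(array([-0.0386,  1.3802,  0.7068]), array([ 0.0006, -0.1501,  0.006 ]))
[339.92429884 291.99089546] [341.18079781 187.69522828] [ 0.001 -0.001 -0.001 -0.004  0.005]
```

Request:
drive_tool(
  rows=[
    {"offset":[0,0.15,0],"rotation":[0,-0.03,0],"claw":0.0},
    {"offset":[0,0.35,0.1],"rotation":[0,-0.06,0],"claw":0.0},
    {"offset":[0,0.55,0.2],"rotation":[0,-0.09,0],"claw":0.0},
    {"offset":[0,0.75,0.35],"rotation":[0,-0.12,0],"claw":0.0},
    {"offset":[0,0.9,0.5],"rotation":[0,-0.15,0.006],"claw":0.0},
    {"offset":[-0.02,1,0.6],"rotation":[0,-0.15,0.006],"claw":0.0},
    {"offset":[-0.03,1,0.65],"rotation":[0,-0.15,0.006],"claw":0.0},
    {"offset":[-0.03,1,0.65],"rotation":[0,-0.15,0.006],"claw":0.0},
  ],
)

```text
clock: 6.75
tcp_pos: [0.5996, -0.1433, 0.2559]
orientation: [3.135, -0.139, 0.004]
contact_force: [-0.2, 0.7, -0.9]
grip_width: 0.0224
gripper_force: 59.6
```

```bash
python3 - <<'E'
from h import *
print(get_obs()['joints'].round(3));print(rel([.60,-.2,.03],down(-5,0)))
E
```

```text
[ 0.607  0.43  -0.638  1.643  0.279  1.157 -1.759]
(array([0.0319, 0.3705, 1.5074]), array([ 0.0018, -0.0014, -0.0007]))
```

Request:
drive_tool(
  rows=[
    {"offset":[0.02,0.15,0.1],"rotation":[0,0,0],"claw":0.0},
    {"offset":[0.03,0.37,0.35],"rotation":[0,0,0],"claw":0.0},
    {"offset":[0.03,0.37,0.6],"rotation":[0,0,0],"claw":0.0},
    {"offset":[0.03,0.37,0.85],"rotation":[0,0,0],"claw":0.0},
    {"offset":[0.03,0.37,1],"rotation":[0,0,0],"claw":0.0},
    {"offset":[0.03,0.37,1],"rotation":[0,0,0],"claw":0.0},
    {"offset":[0.03,0.37,1],"rotation":[0,0,0],"claw":0.0},
  ],
)

```text
clock: 7.33
tcp_pos: [0.6021, -0.198, 0.1105]
orientation: [3.133, -0.134, 0.011]
contact_force: [0.8, 0.4, -1.3]
grip_width: 0.0224
gripper_force: 59.6
```

```bash
python3 - <<'E'
from h import *
print(rel([.60,-.2,.0105],down(-5,0)))
E
```

```text
(array([-0.0174,  0.0108,  0.6664]), array([ 0.0025, -0.0037,  0.0008]))
```

Request:
drive_tool(
  rows=[
    {"offset":[-0.01,0.01,0.15],"rotation":[0.002,-0.003,0],"claw":0.0},
    {"offset":[-0.01,0.01,0.3],"rotation":[0.002,-0.003,0],"claw":0.0},
    {"offset":[-0.01,0.01,0.45],"rotation":[0.002,-0.003,0],"claw":0.0},
    {"offset":[-0.01,0.01,0.55],"rotation":[0.002,-0.003,0],"claw":0.0},
    {"offset":[-0.01,0.01,0.62],"rotation":[0.002,-0.003,0],"claw":0.0},
    {"offset":[-0.01,0.01,0.65],"rotation":[0.002,-0.003,0],"claw":0.0},
    {"offset":[-0.01,0.01,0.66],"rotation":[0.002,-0.003,0],"claw":0.0},
    {"offset":[-0.01,0.01,0.66],"rotation":[0.002,-0.003,0],"claw":0.0},
  ],
)

```text
clock: 8.0
tcp_pos: [0.6021, -0.2022, 0.012]
orientation: [3.135, -0.138, 0.005]
contact_force: [0.2, 0.3, -0.8]
grip_width: 0.0226
gripper_force: 59.6
```

```bash
python3 - <<'E'
from h import *
o=get_obs();print(o['contact_force'].round(1),rel([.60,-.2,.0105],down(-5,0)))
E
```

```text
[ 0.2  0.3 -0.8] (array([-0.0152, -0.0133,  0.0098]), array([ 0.0016, -0.0016, -0.0003]))
```

Request:
drive_tool(
  rows=[
    {"offset":[0,0,0.012],"rotation":[0,0,0],"claw":0.0},
    {"offset":[0,0,0.012],"rotation":[0,0,0],"claw":0.55},
    {"offset":[0,0,0.012],"rotation":[0,0,0],"claw":0.55},
    {"offset":[0,0,0.012],"rotation":[0,0,0],"claw":0.55},
    {"offset":[0,0,0.012],"rotation":[0,0,0],"claw":0.55},
    {"offset":[0,0,-0.15],"rotation":[0,0,0],"claw":0.55},
    {"offset":[0,0,-0.4],"rotation":[0,0,0],"claw":0.55},
    {"offset":[-0.08,0,-0.4],"rotation":[0,-0.06,0],"claw":0.55},
    {"offset":[-0.08,0,-0.4],"rotation":[0,-0.12,0],"claw":0.55},
    {"offset":[-0.08,0,-0.4],"rotation":[0,-0.18,0],"claw":0.55},
    {"offset":[-0.08,0,-0.4],"rotation":[0,-0.24,0],"claw":0.55},
    {"offset":[-0.08,0,-0.4],"rotation":[0,-0.3,0],"claw":0.55},
    {"offset":[-0.08,0,-0.4],"rotation":[0,-0.332,0],"claw":0.55},
    {"offset":[-0.08,0,-0.4],"rotation":[0,-0.332,0],"claw":0.55},
    {"offset":[-0.08,0,-0.4],"rotation":[0,-0.332,0],"claw":0.55},
  ],
)

```text
clock: 9.25
tcp_pos: [0.5894, -0.2005, 0.0696]
orientation: [-2.944, 0.13, 1.012]
contact_force: [-0.6, 0.3, -0.1]
grip_width: 0.0467
gripper_force: 0.0
```

```bash
python3 - <<'E'
from h import *
o=get_obs();print(o['joints'].round(3))
for n in ('wrist','top'):
  g=cam(n); save(g,n+'4.png'); P=pts(g); ok=g['z_map']>.05; Z=P[...,2]
  m=ok&(Z>.012)&(Z<.034)&(abs(P[...,0]-.56)<.11)&(abs(P[...,1]+.2)<.045)&(g['frame'].max(-1)>60)
  k,l,s,c=cv2.connectedComponentsWithStats(m.astype(np.uint8)); i=1+s[1:,4].argmax(); q=P[l==i]
  print(n,len(q),cv2.minAreaRect((q[:,:2]*1000).astype(np.float32)),np.median(q[:,2]),q.min(0).round(3),q.max(0).round(3))
E
```

```text
[ 0.433  0.978 -0.446  1.245  0.341  1.667 -1.706]
wrist 6009 ((556.7902221679688, -198.44265747070312), (24.333463668823242, 145.31491088867188), 85.00669860839844) 0.02359938845393342 [ 0.483 -0.216  0.012] [ 0.628 -0.18   0.026]
top 178 ((586.0978393554688, -200.04055786132812), (23.312307357788086, 75.84010314941406), 85.29035949707031) 0.023517528337488783 [ 0.549 -0.211  0.013] [ 0.624 -0.185  0.03 ]
```

View pics/wrist4.png

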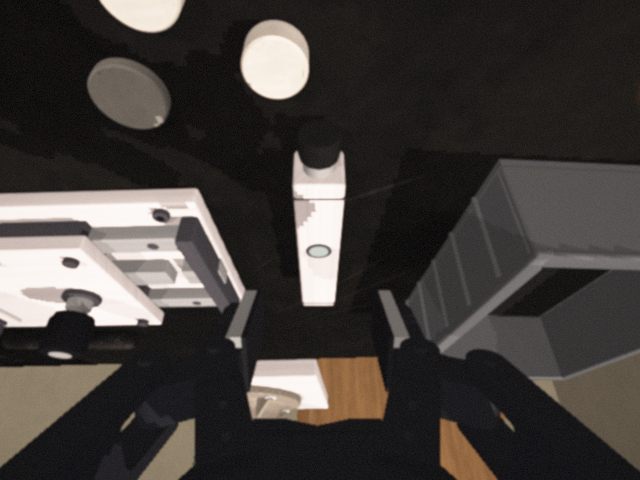

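Wrist view: the cell lies on the bench at (320,230), neck away from the robot, with the tool leaning back 38°. I descend and regrip.

```bash
python3 - <<'E'
from h import *
print(rel([.5906,-.2014,.0085],down(-5,-38)))
E
```

```text
(array([ 0.2654, -0.0016,  0.3255]), array([ 0.001 , -0.0015, -0.0014]))
```

Request:
drive_tool(
  rows=[
    {"offset":[0.08,0,0.1],"rotation":[0,0,0],"claw":0.55},
    {"offset":[0.16,0,0.2],"rotation":[0,0,0],"claw":0.55},
    {"offset":[0.23,0,0.28],"rotation":[0,0,0],"claw":0.55},
    {"offset":[0.26,0,0.32],"rotation":[0,0,0],"claw":0.55},
    {"offset":[0.265,0,0.325],"rotation":[0,0,0],"claw":0.55},
    {"offset":[0.265,0,0.325],"rotation":[0,0,0],"claw":0.55},
    {"offset":[0.265,0,0.325],"rotation":[0,0,0],"claw":0},
    {"offset":[0.265,0,0.325],"rotation":[0,0,0],"claw":0},
    {"offset":[0.265,0,0.325],"rotation":[0,0,0],"claw":0},
    {"offset":[0.265,0,0.325],"rotation":[0,0,0],"claw":0},
    {"offset":[0.265,0,0.325],"rotation":[0,0,0],"claw":0},
    {"offset":[0.265,0,0.325],"rotation":[0,0,0],"claw":0},
    {"offset":[0.265,0,0.325],"rotation":[0,0,0],"claw":0},
  ],
  force=80,
)

```text
clock: 10.43
tcp_pos: [0.5914, -0.2015, 0.0091]
orientation: [-2.945, 0.132, 1.01]
contact_force: [3.0, -0.4, 5.9]
grip_width: 0.0224
gripper_force: 80.2
```

Request:
drive_tool(
  rows=[
    {"offset":[-0.1,0,-0.13],"rotation":[0,0,0],"claw":0},
    {"offset":[-0.25,0,-0.32],"rotation":[0,0,0],"claw":0},
    {"offset":[-0.4,0,-0.51],"rotation":[0,0.03,0],"claw":0},
    {"offset":[-0.55,0,-0.7],"rotation":[0,0.08,0],"claw":0},
    {"offset":[-0.74,0,-0.945],"rotation":[0,0.13,0],"claw":0},
    {"offset":[-0.74,0,-0.945],"rotation":[0,0.18,0],"claw":0},
    {"offset":[-0.74,0,-0.945],"rotation":[0,0.23,0],"claw":0},
    {"offset":[-0.74,0,-0.945],"rotation":[0,0.28,0],"claw":0},
    {"offset":[-0.74,0,-0.945],"rotation":[0,0.33,0],"claw":0},
    {"offset":[-0.74,0,-0.945],"rotation":[0,0.33,0],"claw":0},
    {"offset":[-0.74,0,-0.945],"rotation":[0,0.33,0],"claw":0},
  ],
)

```text
clock: 11.35
tcp_pos: [0.5883, -0.2014, 0.1882]
orientation: [3.134, -0.139, -0.009]
contact_force: [0.6, 0.5, -0.5]
grip_width: 0.0223
gripper_force: 79.3
```

```bash
cat > cell.py <<'E'
from h import *
def cell_in_tool():
    o=get_obs(); g=cam('wrist'); P=pts(g); ok=g['z_map']>.05
    R=Rn.from_rotvec(o['orientation']).as_matrix(); q=((P-o['tcp_pos'])@R)*1000
    # upper-side points of the cell in the tool's x-z plane
    m=ok&(abs(q[...,1])<9)&(q[...,0]<60)&(q[...,0]>-15)&(q[...,2]<25)&(q[...,2]>-70)
    return o,g,q,m
E
python3 - <<'E'
from cell import *
o,g,q,m=cell_in_tool(); save(g,'w5.png'); print(o['joints'].round(3))
a=q[m]
for x in range(-15,60,5):
    b=a[abs(a[:,0]-x)<2.5]
    if len(b): print(x,len(b),np.percentile(b[:,2],[5,25,50,75,95]).round(1))
print(rel(S(100,0,330),down(-3.1,0)))
E
```

```text
[ 0.655  0.499 -0.583  1.697  0.315  1.045 -1.692]
-15 92 [-8.6 -8.2 -7.8 -7.2 -6.7]
-10 202 [-12.3 -11.5 -10.7  -9.4  -8.8]
-5 227 [-16.3 -15.5 -14.6 -13.7 -12.8]
0 254 [-20.2 -19.5 -18.4 -17.4 -16.7]
5 287 [-24.1 -23.3 -22.4 -21.6 -20.5]
10 481 [-27.1 -26.4 -25.9 -25.4 -24.5]
15 750 [-26.2 -25.1 -24.1 -22.9 -20.6]
20 170 [-32.  -31.1 -30.3 -28.5 -19.5]
25 398 [-35.7 -34.5 -32.9 -31.2 -28.4]
30 837 [-36.9 -35.8 -34.7 -33.6 -31.9]
35 1073 [-32.9 -31.4 -29.9 -28.3 -26.6]
40 302 [-27.2 -26.1 -25.3 -24.4 -23.3]
(array([ 0.0722, -1.6711, -0.9519]), array([ 0.0017,  0.0024, -0.0173]))
```

```bash
cat >> h.py <<'E'
FT=np.array([-.0898,0,.065]); B=37.5
def place(F,ang,d=0):
    c,q=np.cos(np.radians(ang)),np.sin(np.radians(ang)); R=down(-3.1,ang-B)
    return S(F[0]+d*c,F[1],F[2]+d*q)-R.apply(FT),R
E
python3 - <<'E'
from h import *
for d in (110,0):
    t,R=place((-2,-.5,51),55,d); print(t.round(4),rel(t,R))
E
```

```text
[0.6506 0.0459 0.2301] (array([ 0.2567, -1.6759, -0.2868]), array([ 0.0043,  0.1551, -0.0169]))
[0.5876 0.0492 0.14  ] (array([-0.1608, -1.6627,  0.3159]), array([ 0.0043,  0.1551, -0.0169]))
```

Request:
drive_tool(
  rows=[
    {"offset":[0,-0.1,-0.2],"rotation":[0,0,0],"claw":0.0},
    {"offset":[0.05,-0.25,-0.4],"rotation":[0,0,0],"claw":0.0},
    {"offset":[0.1,-0.45,-0.6],"rotation":[0,0.03,0],"claw":0.0},
    {"offset":[0.15,-0.65,-0.65],"rotation":[0,0.06,-0.005],"claw":0.0},
    {"offset":[0.2,-0.85,-0.65],"rotation":[0,0.1,-0.01],"claw":0.0},
    {"offset":[0.25,-1,-0.65],"rotation":[0.002,0.13,-0.015],"claw":0.0},
    {"offset":[0.256,-1,-0.65],"rotation":[0.004,0.155,-0.017],"claw":0.0},
    {"offset":[0.256,-1,-0.65],"rotation":[0.004,0.155,-0.017],"claw":0.0},
  ],
)

```text
clock: 12.07
tcp_pos: [0.6417, -0.0516, 0.2845]
orientation: [3.097, -0.076, 0.478]
contact_force: [-0.9, -1.4, -1.2]
grip_width: 0.0225
gripper_force: 79.3
```

```bash
python3 - <<'E'
from h import *
print(get_obs()['joints'].round(3))
for d in (110,0):
    t,R=place((-2,-.5,51),55,d); print(t.round(4),rel(t,R))
E
```

```text
[ 0.526  0.298 -0.672  1.787  0.31   0.833 -1.893]
[0.6506 0.0459 0.2301] (array([-0.0834, -0.6524,  0.3543]), array([-0.0008, -0.0004,  0.0025]))
[0.5876 0.0492 0.14  ] (array([-0.6656, -0.6539,  0.8002]), array([-0.0008, -0.0004,  0.0025]))
```

Request:
drive_tool(
  rows=[
    {"offset":[-0.02,-0.15,0],"rotation":[0,0,0],"claw":0.0},
    {"offset":[-0.04,-0.35,0.05],"rotation":[0,0,0.002],"claw":0.0},
    {"offset":[-0.06,-0.55,0.15],"rotation":[0,0,0.002],"claw":0.0},
    {"offset":[-0.08,-0.65,0.25],"rotation":[0,0,0.002],"claw":0.0},
    {"offset":[-0.083,-0.652,0.354],"rotation":[0,0,0.002],"claw":0.0},
    {"offset":[-0.083,-0.652,0.354],"rotation":[0,0,0.002],"claw":0.0},
    {"offset":[-0.083,-0.652,0.354],"rotation":[0,0,0.002],"claw":0.0},
  ],
)

```text
clock: 12.65
tcp_pos: [0.6517, 0.0412, 0.2292]
orientation: [3.095, -0.092, 0.473]
contact_force: [0.6, 0.1, -0.6]
grip_width: 0.0223
gripper_force: 79.3
```

```bash
python3 - <<'E'
from cell import *
o,g,q,m=cell_in_tool(); save(g,'w6.png'); print(o['joints'].round(3),o['tcp_pos'].round(4))
P=pts(g); ok=g['z_map']>.05
w=(P-O)@np.c_[XD,YD,[0,0,1]]*1000
k=ok&(abs(w[...,0]-20)<70)&(abs(w[...,1])<40)&(w[...,2]>98)&(w[...,2]<116)
a=w[k]; print(len(a)); 
if len(a)>30: print(np.percentile(a,[1,50,99],axis=0).round(1),cv2.minAreaRect(a[:,:2].astype(np.float32)))
k=ok&(abs(w[...,0]-15)<30)&(abs(w[...,1]+95)<30)&(w[...,2]>66)&(w[...,2]<76); a=w[k]; print('knob',len(a),np.percentile(a,[2,50,98],axis=0).round(1) if len(a)>20 else '')
t,R=place((-2,-.5,51),55,110); print(rel(t,R))
for d in (50,0):
    t,R=place((-2,-.5,51),55,d); print(t.round(4),rel(t,R))
E
```

```text
[ 0.317  0.37  -0.641  1.827  0.458  0.767 -2.183] [0.6517 0.0412 0.2292]
719
[[ 12.6 -21.2  99.3]
 [ 31.3  15.  104.3]
 [ 67.4  19.9 110.7]] ((39.68042755126953, -1.2161388397216797), (41.8197021484375, 55.06437301635742), 87.73809814453125)
knob 0 
(array([-0.0117, -0.0323, -0.0022]), array([ 0.0009, -0.0001, -0.0029]))
[0.6162 0.0477 0.181 ] (array([-0.3291, -0.0305,  0.2412]), array([ 0.0009, -0.0001, -0.0029]))
[0.5876 0.0492 0.14  ] (array([-0.5936, -0.029 ,  0.444 ]), array([ 0.0009, -0.0001, -0.0029]))
```

View pics/w6.png

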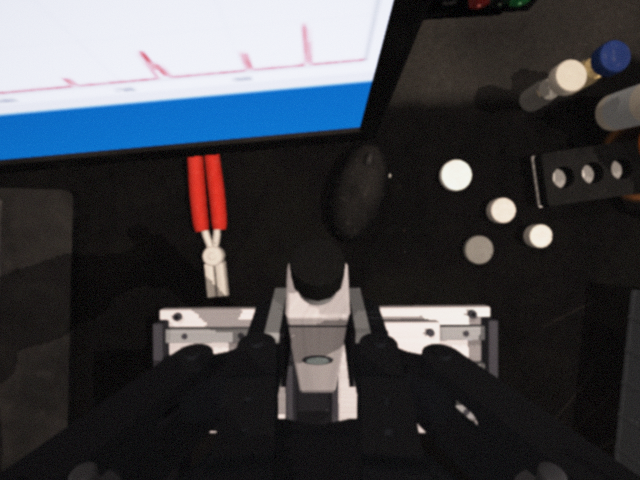

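Wrist view: the cell's neck is at (318,265), pointing down into the well mouth behind it at (315,400), centred in y. I insert along the slant.

Request:
drive_tool(
  rows=[
    {"offset":[-0.05,-0.028,0.035],"rotation":[0,0,-0.002],"claw":0.0},
    {"offset":[-0.12,-0.028,0.085],"rotation":[0,0,-0.002],"claw":0.0},
    {"offset":[-0.19,-0.028,0.14],"rotation":[0,0,-0.002],"claw":0.0},
    {"offset":[-0.26,-0.028,0.19],"rotation":[0,0,-0.002],"claw":0.0},
    {"offset":[-0.33,-0.028,0.241],"rotation":[0,0,-0.002],"claw":0.0},
    {"offset":[-0.33,-0.028,0.241],"rotation":[0,0,-0.002],"claw":0.0},
  ],
)

```text
clock: 13.2
tcp_pos: [0.6128, 0.0481, 0.1794]
orientation: [3.094, -0.084, 0.474]
contact_force: [-1.2, 0.7, -1.2]
grip_width: 0.0222
gripper_force: 79.3
```

```bash
python3 - <<'E'
from h import *
print(get_obs()['joints'].round(3))
for d in (50,5,0):
    t,R=place((-2,-.8,51),55,d); print(t.round(4),rel(t,R))
E
```

```text
[ 0.284  0.365 -0.617  1.962  0.522  0.647 -2.28 ]
[0.6162 0.0474 0.181 ] (array([ 0.0249,  0.0032, -0.003 ]), array([0.0011, 0.0008, 0.0002]))
[0.5904 0.0488 0.1441] (array([-0.2128,  0.003 ,  0.18  ]), array([0.0011, 0.0008, 0.0002]))
[0.5876 0.0489 0.14  ] (array([-0.2392,  0.003 ,  0.2003]), array([0.0011, 0.0008, 0.0002]))
```

Request:
drive_tool(
  rows=[
    {"offset":[-0.03,0.003,0.03],"rotation":[0,0,0],"claw":0.0},
    {"offset":[-0.07,0.003,0.065],"rotation":[0,0,0],"claw":0.0},
    {"offset":[-0.11,0.003,0.1],"rotation":[0,0,0],"claw":0.0},
    {"offset":[-0.15,0.003,0.13],"rotation":[0,0,0],"claw":0.0},
    {"offset":[-0.18,0.003,0.155],"rotation":[0,0,0],"claw":0.0},
    {"offset":[-0.2,0.003,0.17],"rotation":[0,0,0],"claw":0.0},
    {"offset":[-0.21,0.003,0.18],"rotation":[0,0,0],"claw":0.0},
    {"offset":[-0.21,0.003,0.18],"rotation":[0,0,0],"claw":0.0},
  ],
)

```text
clock: 13.87
tcp_pos: [0.5932, 0.05, 0.1455]
orientation: [3.095, -0.082, 0.479]
contact_force: [-0.6, -0.1, -1.0]
grip_width: 0.0221
gripper_force: 79.3
```

```bash
python3 - <<'E'
from h import *
print(get_obs()['joints'].round(3))
for a in (55,62,70,80): 
    t,R=place((-2,-.8,51),a,0); print(a,t.round(4),rel(t,R))
E
```

```text
[ 0.248  0.378 -0.582  2.036  0.587  0.564 -2.362]
55 [0.5876 0.0489 0.14  ] (array([-0.0467,  0.0094,  0.0237]), array([ 0.0001, -0.0008,  0.0006]))
62 [0.5762 0.0495 0.1474] (array([-0.1039,  0.0093, -0.0462]), array([0.0001, 0.0603, 0.0006]))
70 [0.5623 0.0503 0.1541] (array([-0.179 ,  0.0093, -0.1167]), array([1.000e-04, 1.301e-01, 6.000e-04]))
80 [0.5438 0.0513 0.1596] (array([-0.2856,  0.0092, -0.1891]), array([0.    , 0.2174, 0.0006]))
```

Request:
drive_tool(
  rows=[
    {"offset":[-0.025,0.006,0.012],"rotation":[0,0,0],"claw":0.0},
    {"offset":[-0.05,0.008,0.026],"rotation":[0,0,0],"claw":0.0},
    {"offset":[-0.05,0.008,0.026],"rotation":[0,0,0],"claw":0.0},
    {"offset":[-0.05,0.008,0.026],"rotation":[0,0,0],"claw":0.45},
    {"offset":[-0.05,0.008,0.026],"rotation":[0,0,0],"claw":0.45},
    {"offset":[-0.05,0.008,0.026],"rotation":[0,0,0],"claw":0.45},
    {"offset":[-0.05,0.008,0.026],"rotation":[0,0,0],"claw":0.45},
    {"offset":[-0.05,0.008,0.026],"rotation":[0,0,0],"claw":0.45},
  ],
)

```text
clock: 14.53
tcp_pos: [0.5878, 0.0491, 0.1402]
orientation: [3.095, -0.083, 0.48]
contact_force: [0.9, 0.3, -0.5]
grip_width: 0.0387
gripper_force: 0.0
```

```bash
python3 - <<'E'
from cell import *
o,g,q,m=cell_in_tool(); save(g,'w7.png')
P=pts(g); ok=g['z_map']>.05
w=(P-O)@np.c_[XD,YD,[0,0,1]]*1000
k=ok&(abs(w[...,1])<9)&(w[...,2]>115)&(w[...,2]<190)&(w[...,0]>20)&(w[...,0]<130)
for x in range(20,130,6):
    b=w[k&(abs(w[...,0]-x)<3)]
    if len(b)>3: print(x,len(b),np.percentile(b[:,2],[5,50,95]).round(1),np.median(b[:,1]).round(1))
print(o['joints'].round(3))
E
```

```text
32 18 [115.1 115.5 116. ] -1.0
38 256 [116.4 120.3 123.6] -0.0
44 287 [123.7 126.9 130.6] -0.1
50 329 [131.1 135.  138.5] -0.1
56 381 [139.4 143.  146.6] -0.1
62 437 [147.2 150.9 154.5] -0.1
68 524 [155.5 158.9 162.1] 0.0
74 764 [159.2 161.3 162.8] 0.2
80 584 [156.5 167.9 172.9] 0.2
86 769 [169.2 175.1 176.8] -0.5
92 861 [170.1 172.5 175. ] -0.5
98 465 [166.6 168.7 170.4] -0.9
[ 0.243  0.376 -0.575  2.053  0.599  0.547 -2.376]
```

Request:
drive_tool(
  rows=[
    {"offset":[0,0,-0.12],"rotation":[0,0,0],"claw":0.45},
    {"offset":[0,0,-0.3],"rotation":[0,0,0],"claw":0.45},
    {"offset":[0,0,-0.5],"rotation":[0,0,0],"claw":0.45},
    {"offset":[0,0,-0.7],"rotation":[0,-0.05,0],"claw":0.2},
    {"offset":[0,0,-0.75],"rotation":[0,-0.1,0],"claw":0},
    {"offset":[0,0,-0.75],"rotation":[0,-0.15,0],"claw":0},
    {"offset":[0,0,-0.75],"rotation":[0,-0.15,0],"claw":0},
  ],
)

```text
clock: 15.17
tcp_pos: [0.5566, 0.0501, 0.2481]
orientation: [-3.139, 0.088, -0.011]
contact_force: [0.6, 1.0, -0.5]
grip_width: -0.0
gripper_force: 0.0
```

```bash
python3 - <<'E'
from h import *
print(get_obs()['joints'].round(3))
for p in [(135,-.8,240),(135,-.8,145),(19,-.8,145)]: print(rel(S(*p),down(-3.1,0)))
E
```

```text
[ 0.369  0.348 -0.709  1.786  0.254  1.094 -2.055]
(array([ 0.6786, -0.0067,  0.0587]), array([-0.0007, -0.0033, -0.0011]))
(array([ 0.6744, -0.0058,  0.6921]), array([-0.0007, -0.0033, -0.0011]))
(array([-0.0989, -0.0027,  0.6869]), array([-0.0007, -0.0033, -0.0011]))
```

Request:
drive_tool(
  rows=[
    {"offset":[0.2,0,0],"rotation":[0,0,0],"claw":0},
    {"offset":[0.42,0,0],"rotation":[0,0,0],"claw":0},
    {"offset":[0.65,-0.005,0],"rotation":[0,-0.003,0],"claw":0},
    {"offset":[0.68,-0.006,0.1],"rotation":[0,-0.003,0],"claw":0},
    {"offset":[0.68,-0.006,0.3],"rotation":[0,-0.003,0],"claw":0},
    {"offset":[0.68,-0.006,0.5],"rotation":[0,-0.003,0],"claw":0},
    {"offset":[0.68,-0.006,0.66],"rotation":[0,-0.003,0],"claw":0},
    {"offset":[0.68,-0.006,0.692],"rotation":[0,-0.003,0],"claw":0},
    {"offset":[0.68,-0.006,0.692],"rotation":[0,-0.003,0],"claw":0},
  ],
)

```text
clock: 15.92
tcp_pos: [0.6543, 0.0462, 0.1419]
orientation: [3.14, -0.083, -0.003]
contact_force: [-0.7, 0.2, 0.5]
grip_width: 0.0001
gripper_force: 0.0
```

```bash
python3 - <<'E'
from h import *
print(get_obs()['joints'].round(3),get_obs()['contact_force'].round(1))
for p in [(60,-.8,145),(19,-.8,145)]: print(rel(S(*p),down(-3.1,0)))
g=cam('scene'); print(proj(g,S(0,0,41)),proj(g,S(0,0,180)))
cv2.imwrite('pics/s8.png',cv2.resize(g['frame'][100:300,180:400],None,fx=2.7,fy=2.7)[:,:,::-1])
E
```

```text
[ 0.268  0.614 -0.621  1.648  0.406  1.014 -2.11 ] [-0.7  0.2  0.5]
(array([-0.4725,  0.0043, -0.0196]), array([0.0005, 0.001 , 0.0007]))
(array([-0.7458,  0.0044, -0.0191]), array([0.0005, 0.001 , 0.0007]))
[251.10076335 225.37548501] [247.73472413 180.3989461 ]
```

View pics/s8.png

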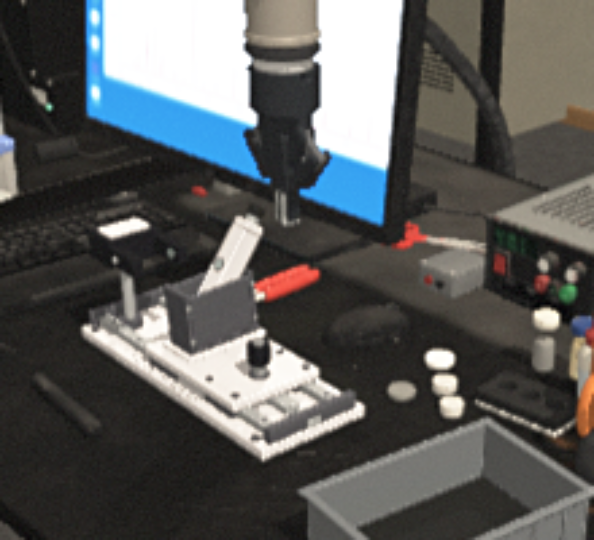

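The cell slants in the well with its neck at (247,225), and the closed fingers stand beyond it at (287,215). Now I push it upright slowly.

Request:
drive_tool(
  rows=[
    {"offset":[-0.06,0.004,-0.02],"rotation":[0,0,0],"claw":0},
    {"offset":[-0.12,0.004,-0.02],"rotation":[0,0,0],"claw":0},
    {"offset":[-0.16,0.004,-0.02],"rotation":[0,0,0],"claw":0},
    {"offset":[-0.2,0.004,-0.02],"rotation":[0,0,0],"claw":0},
    {"offset":[-0.24,0.004,-0.02],"rotation":[0,0,0],"claw":0},
    {"offset":[-0.28,0.004,-0.02],"rotation":[0,0,0],"claw":0},
    {"offset":[-0.32,0.004,-0.02],"rotation":[0,0,0],"claw":0},
    {"offset":[-0.36,0.004,-0.02],"rotation":[0,0,0],"claw":0},
    {"offset":[-0.4,0.004,-0.02],"rotation":[0,0,0],"claw":0},
    {"offset":[-0.44,0.004,-0.02],"rotation":[0,0,0],"claw":0},
    {"offset":[-0.47,0.004,-0.02],"rotation":[0,0,0],"claw":0},
    {"offset":[-0.5,0.004,-0.02],"rotation":[0,0,0],"claw":0},
    {"offset":[-0.53,0.004,-0.02],"rotation":[0,0,0],"claw":0},
    {"offset":[-0.55,0.004,-0.02],"rotation":[0,0,0],"claw":0},
    {"offset":[-0.55,0.004,-0.02],"rotation":[0,0,0],"claw":0},
  ],
)

```text
clock: 17.22
tcp_pos: [0.573, 0.0501, 0.1468]
orientation: [3.14, -0.083, 0.001]
contact_force: [0.9, 0.1, 0.3]
grip_width: 0.0002
gripper_force: 0.0
```

```bash
cat > look.py <<'E'
from h import *
import sys
g=cam('scene'); cv2.imwrite('pics/'+sys.argv[1],cv2.resize(g['frame'][100:300,180:400],None,fx=2.7,fy=2.7)[:,:,::-1])
o=get_obs(); print(o['joints'].round(3),o['contact_force'].round(1),rel(S(19,-.8,145),down(-3.1,0)))
for n in ('scene','top','wrist'):
    g=cam(n); P=pts(g); w=(P-O)@np.c_[XD,YD,[0,0,1]]*1000
    k=(g['z_map']>.05)&(abs(w[...,1]-float(sys.argv[2]))<25)&(w[...,2]>112)&(w[...,2]<215)&(abs(w[...,0]-20)<110)&(g['frame'].max(-1)>70)
    a=w[k]; print(n,len(a))
    if len(a)>40:
        for z in range(115,205,10):
            b=a[abs(a[:,2]-z)<5]
            if len(b)>4: print(z,len(b),np.percentile(b[:,0],[5,50,95]).round(1),np.percentile(b[:,1],[5,50,95]).round(1))
E
python3 look.py s9.png 0
```

```text
[ 0.312  0.492 -0.66   1.843  0.37   0.932 -2.14 ] [-0.3  0.5  0.7] (array([-0.2063,  0.0024,  0.0124]), array([ 0.0003, -0.0006,  0.0004]))
scene 321
115 29 [ 0.4  8.3 23.9] [-16.  -11.3   5.3]
125 39 [ 1.2  6.8 23.1] [-14.9 -10.7   5.3]
135 41 [ 3.9  9.8 27.2] [-16.4 -12.6   6.8]
145 52 [ 5.2 12.4 52.1] [-14.9  -9.1   7.5]
155 47 [ 7.6 17.3 44.4] [-16.2 -11.    4.5]
165 42 [ 9.9 17.9 37.6] [-15.4 -11.8   5.8]
175 57 [10.1 19.9 40.7] [-14.5  -7.    5.3]
185 11 [18.6 25.3 41.3] [-10.9  -6.6  -3.2]
top 0
wrist 1460
145 9 [61.3 61.4 61.5] [-5.1 -0.8  5.7]
155 279 [61.4 61.9 62.3] [-6.7 -1.2  5.7]
165 360 [58.  61.9 62.5] [-7.  -2.3  5.9]
175 478 [57.4 61.9 62.4] [-13.6  -0.9   6. ]
185 329 [59.6 61.8 62.6] [-6.2 -2.   5.4]
```

Request:
drive_tool(
  rows=[
    {"offset":[-0.02,0.002,0.01],"rotation":[0,0,0],"claw":0},
    {"offset":[-0.04,0.002,0.01],"rotation":[0,0,0],"claw":0},
    {"offset":[-0.06,0.002,0.01],"rotation":[0,0,0],"claw":0},
    {"offset":[-0.08,0.002,0.01],"rotation":[0,0,0],"claw":0},
    {"offset":[-0.1,0.002,0.01],"rotation":[0,0,0],"claw":0},
    {"offset":[-0.12,0.002,0.01],"rotation":[0,0,0],"claw":0},
    {"offset":[-0.14,0.002,0.01],"rotation":[0,0,0],"claw":0},
    {"offset":[-0.16,0.002,0.01],"rotation":[0,0,0],"claw":0},
    {"offset":[-0.175,0.002,0.01],"rotation":[0,0,0],"claw":0},
    {"offset":[-0.19,0.002,0.01],"rotation":[0,0,0],"claw":0},
    {"offset":[-0.195,0.002,0.01],"rotation":[0,0,0],"claw":0},
    {"offset":[-0.195,0.002,0.01],"rotation":[0,0,0],"claw":0},
    {"offset":[-0.195,0.002,0.01],"rotation":[0,0,0],"claw":0},
  ],
)

```text
clock: 18.5
tcp_pos: [0.5447, 0.0513, 0.1455]
orientation: [3.14, -0.084, 0.003]
contact_force: [0.4, 0.0, -0.2]
grip_width: -0.0
gripper_force: 0.0
```

```bash
python3 look.py s10.png 0
```

```text
[ 0.326  0.452 -0.674  1.91   0.357  0.9   -2.149] [0.2 0.4 0.2] (array([-0.0149,  0.0007,  0.0034]), array([ 0.0002, -0.0009,  0.0003]))
scene 302
115 27 [-14.6  -9.3   7.5] [-15.  -11.7   3.4]
125 35 [-15.6  -9.8   5.6] [-15.1 -12.2   3.1]
135 42 [-15.5  -7.6   6.5] [-15.2 -11.8   5.9]
145 44 [-16.4  -8.6  24.1] [-16.2 -12.1   5.2]
155 45 [-16.4  -9.8  14.7] [-15.9 -11.1   6.8]
165 44 [-17.   -7.7  12.3] [-15.9 -11.1   3.4]
175 53 [-16.9  -4.2  13.2] [-14.4  -7.1   4.9]
185 12 [-10.2   9.2  11.8] [-13.3  -6.8   3.7]
top 1
wrist 1614
115 52 [ 9.1 10.4 11.1] [-12.3  -9.7  10.4]
145 42 [32.  32.5 32.7] [-6.9 -0.4  5.3]
155 311 [29.4 32.7 33.2] [-7.  -2.2  5.6]
165 341 [32.1 32.7 33.2] [-6.8 -2.4  5.6]
175 551 [ 2.5 32.5 33.2] [-6.6 -0.9  5.3]
185 309 [ 2.9 32.4 33.4] [-6.2 -0.9  5. ]
195 8 [16.  16.8 17.6] [-2.5  1.1  1.1]
```

View pics/s10.png

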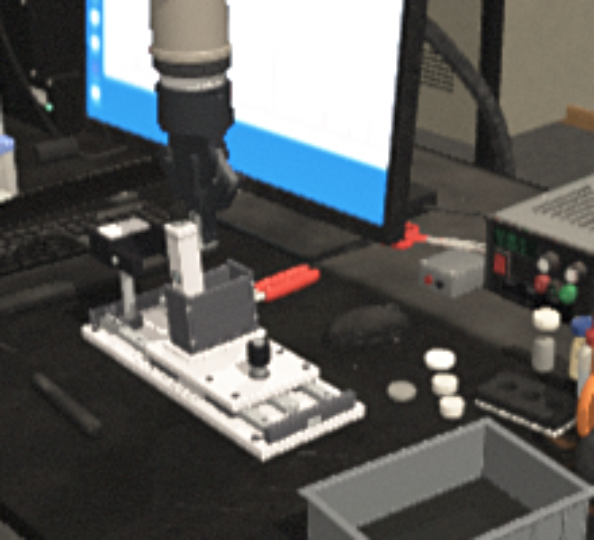

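The cell stands upright in the well at (183,265), leaning against the near wall. I back off and go over the knob.

Request:
drive_tool(
  rows=[
    {"offset":[0.08,0,0],"rotation":[0,0,0],"claw":0},
    {"offset":[0.2,0,0],"rotation":[0,0,0],"claw":0},
    {"offset":[0.35,0,0],"rotation":[0,0,0],"claw":0},
    {"offset":[0.4,0,-0.2],"rotation":[0,0,0],"claw":0},
    {"offset":[0.4,0.1,-0.4],"rotation":[0,0,0],"claw":0.2},
    {"offset":[0.4,0.3,-0.45],"rotation":[0,0,0],"claw":0.5},
    {"offset":[0.25,0.5,-0.45],"rotation":[0,0,0],"claw":0.6},
    {"offset":[0.1,0.65,-0.45],"rotation":[0,0,0],"claw":0.6},
    {"offset":[0,0.65,-0.35],"rotation":[0,0,0],"claw":0.6},
    {"offset":[-0.05,0.65,-0.2],"rotation":[0,0,0],"claw":0.6},
    {"offset":[-0.05,0.65,-0.1],"rotation":[0,0,0],"claw":0.6},
    {"offset":[-0.05,0.65,-0.1],"rotation":[0,0,0],"claw":0.6},
  ],
)

```text
clock: 19.7
tcp_pos: [0.5294, -0.0462, 0.1578]
orientation: [3.14, -0.085, -0.005]
contact_force: [-0.1, -0.6, 0.2]
grip_width: 0.0514
gripper_force: 0.0
```

```bash
cat > knob.py <<'E'
from h import *
o=get_obs(); print(o['joints'].round(3),o['grip_width'].round(4))
for n in ('wrist','top'):
    g=cam(n); save(g,n+'k%.0f.png'%(o['clock']*10)); w=(pts(g)-O)@np.c_[XD,YD,[0,0,1]]*1000
    k=(g['z_map']>.05)&(abs(w[...,0]-15)<25)&(abs(w[...,1]+65)<65)&(w[...,2]>60)&(w[...,2]<95)
    c,l,s,_=cv2.connectedComponentsWithStats(k.astype(np.uint8)); 
    for i in range(1,c):
        if s[i,4]>30:
            a=w[l==i]; zt=np.percentile(a[:,2],90); t=a[a[:,2]>zt-3]
            print(n,s[i,4],'ztop',zt.round(1),'circ',np.round(cv2.minEnclosingCircle(t[:,:2].astype(np.float32))[0],1),t.mean(0).round(1))
E
python3 knob.py
```

```text
Traceback (most recent call last):
  File "knob.py", line 2, in <module>
    o=get_obs(); print(o['joints'].round(3),o['grip_width'].round(4))
                                            ^^^^^^^^^^^^^^^^^^^^^
AttributeError: 'float' object has no attribute 'round'
```

```bash
sed -i "s/o\['grip_width'\].round(4)/o['grip_width']/" knob.py; python3 knob.py; python3 - <<'E'
from h import *
print(rel(S(14.5,-95.5,50),down(-3.1,0)))
E
```

```text
[ 0.509  0.41  -0.668  1.932  0.318  0.91  -1.942] 0.05140756679181293
wrist 1389 ztop 92.1 circ [ 15.  -21.7] [ 16.  -21.6  92.1]
wrist 1073 ztop 71.6 circ [ 17.7 -95.4] [ 18.2 -95.6  70.7]
wrist 186 ztop 93.7 circ [11. -6.] [11.4 -6.  92.9]
(array([ 0.005 , -0.017 ,  0.7377]), array([ 0.    , -0.0006,  0.0004]))
```

Request:
drive_tool(
  rows=[
    {"offset":[0.018,-0.017,0.15],"rotation":[0,0,0],"claw":0.6},
    {"offset":[0.018,-0.017,0.3],"rotation":[0,0,0],"claw":0.6},
    {"offset":[0.018,-0.017,0.45],"rotation":[0,0,0],"claw":0.6},
    {"offset":[0.018,-0.017,0.6],"rotation":[0,0,0],"claw":0.6},
    {"offset":[0.018,-0.017,0.7],"rotation":[0,0,0],"claw":0.6},
    {"offset":[0.018,-0.017,0.735],"rotation":[0,0,0],"claw":0.6},
    {"offset":[0.018,-0.017,0.735],"rotation":[0,0,0],"claw":0.6},
    {"offset":[0.018,-0.017,0.735],"rotation":[0,0,0],"claw":0.6},
  ],
)

```text
clock: 20.47
tcp_pos: [0.5361, -0.0429, 0.0513]
orientation: [3.14, -0.084, 0.005]
contact_force: [-1.0, 0.1, 0.5]
grip_width: 0.0511
gripper_force: 0.0
```

```bash
python3 - <<'E'
from h import *
print(rel(S(16.5,-95.4,50),down(-3.1,0)),get_obs()['contact_force'])
E
```

```text
(array([-0.0071,  0.0005,  0.009 ]), array([ 0.0001, -0.0017,  0.0004])) [-0.98780511  0.09780946  0.49548139]
```

Centred; I close on the knob.

Request:
drive_tool(
  rows=[
    {"offset":[0,0,0],"rotation":[0,0,0],"claw":0.3},
    {"offset":[0,0,0],"rotation":[0,0,0],"claw":0.2},
    {"offset":[0,0,0],"rotation":[0,0,0],"claw":0.1},
    {"offset":[0,0,0],"rotation":[0,0,0],"claw":0},
    {"offset":[0,0,0],"rotation":[0,0,0],"claw":0},
    {"offset":[0,0,0],"rotation":[0,0,0],"claw":0},
    {"offset":[0,0,0],"rotation":[0,0,0],"claw":0},
    {"offset":[0,0,0],"rotation":[0,0,0],"claw":0},
  ],
  force=70,
)

```text
clock: 21.13
tcp_pos: [0.536, -0.0431, 0.0517]
orientation: [3.14, -0.084, 0.006]
contact_force: [-1.5, 0.1, 6.5]
grip_width: 0.0211
gripper_force: 68.2
```

```bash
python3 - <<'E'
from h import *
o=get_obs(); print(o['tcp_pos'].round(4),o['contact_force'],o['moment'].round(2))
Y=Rn.from_rotvec(o['orientation']).inv()
print('slide60',(Y.apply(YD*.06)/.15).round(4),'up9',(Y.apply([0,0,.0095])/.15).round(4))
E
```

```text
[ 0.536  -0.0431  0.0517] [-1.48502149  0.06313238  6.51762053] [-0.03  0.26 -0.03]
slide60 [-4.e-04 -4.e-01 -3.e-04] up9 [ 0.0003  0.     -0.0633]
```

Request:
drive_tool(
  rows=[
    {"offset":[0,0,-0.01],"rotation":[0,0,0],"claw":0},
    {"offset":[0,0,-0.025],"rotation":[0,0,0],"claw":0},
    {"offset":[0,0,-0.04],"rotation":[0,0,0],"claw":0},
    {"offset":[0,0,-0.055],"rotation":[0,0,0],"claw":0},
    {"offset":[0,0,-0.066],"rotation":[0,0,0],"claw":0},
    {"offset":[0,0,-0.066],"rotation":[0,0,0],"claw":0},
    {"offset":[0,0,-0.066],"rotation":[0,0,0],"claw":0},
  ],
)

```text
clock: 21.72
tcp_pos: [0.5357, -0.043, 0.0603]
orientation: [-3.14, 0.084, -0.005]
contact_force: [5.7, 0.7, -8.7]
grip_width: 0.0215
gripper_force: 68.9
```

```bash
python3 - <<'E'
from h import *
print(rel(S(16,-35.4,61.5),down(-3.1,0)),get_obs()['contact_force'])
E
python3 knob.py
```

```text
(array([-0.0081, -0.4003, -0.0082]), array([-0.0002, -0.0017,  0.0004])) [ 5.68775249  0.67002288 -8.71071648]
[ 0.427  0.552 -0.587  1.989  0.452  0.727 -2.06 ] 0.021529646942676145
wrist 5328 ztop 92.2 circ [ 19.7 -21.7] [ 20.9 -21.6  92.1]
wrist 6363 ztop 88.9 circ [ 23.8 -95.5] [ 24.9 -95.7  90.1]
wrist 250 ztop 94.5 circ [11.4 -4.4] [11.5 -3.9 93.4]
```

Request:
drive_tool(
  rows=[
    {"offset":[0,0,-0.006],"rotation":[0,0,0],"claw":0},
    {"offset":[0,-0.005,-0.006],"rotation":[0,0,0],"claw":0},
    {"offset":[0,-0.015,-0.006],"rotation":[0,0,0],"claw":0},
    {"offset":[0,-0.035,-0.006],"rotation":[0,0,0],"claw":0},
    {"offset":[0,-0.06,-0.006],"rotation":[0,0,0],"claw":0},
    {"offset":[0,-0.09,-0.006],"rotation":[0,0,0],"claw":0},
    {"offset":[0,-0.12,-0.006],"rotation":[0,0,0],"claw":0},
    {"offset":[0,-0.15,-0.006],"rotation":[0,0,0],"claw":0},
    {"offset":[0,-0.18,-0.006],"rotation":[0,0,0],"claw":0},
    {"offset":[0,-0.21,-0.006],"rotation":[0,0,0],"claw":0},
    {"offset":[0,-0.24,-0.006],"rotation":[0,0,0],"claw":0},
    {"offset":[0,-0.27,-0.006],"rotation":[0,0,0],"claw":0},
    {"offset":[0,-0.3,-0.006],"rotation":[0,0,0],"claw":0},
    {"offset":[0,-0.33,-0.006],"rotation":[0,0,0],"claw":0},
    {"offset":[0,-0.355,-0.006],"rotation":[0,0,0],"claw":0},
    {"offset":[0,-0.375,-0.006],"rotation":[0,0,0],"claw":0},
    {"offset":[0,-0.39,-0.006],"rotation":[0,0,0],"claw":0},
    {"offset":[0,-0.398,-0.006],"rotation":[0,0,0],"claw":0},
    {"offset":[0,-0.4,-0.006],"rotation":[0,0,0],"claw":0},
    {"offset":[0,-0.4,-0.006],"rotation":[0,0,0],"claw":0},
  ],
)

```text
clock: 23.48
tcp_pos: [0.5386, 0.0156, 0.0608]
orientation: [3.139, -0.085, 0.004]
contact_force: [6.6, -0.7, -9.3]
grip_width: 0.0214
gripper_force: 68.9
```

```bash
python3 - <<'E'
from h import *
o=get_obs(); print(rel(S(16,-35.4,61.5),down(-3.1,0)),o['contact_force'].round(1),o['joints'].round(3), (o['tcp_pos']-np.array([.536,-.0431,.0517]))@YD)
E
python3 look.py s11.png 60
```

```text
(array([-0.0066, -0.0094, -0.0048]), array([ 0.0006, -0.0012, -0.0001])) [ 6.6 -0.7 -9.3] [ 0.319  0.554 -0.59   1.985  0.456  0.733 -2.173] 0.05870943582474315
[ 0.319  0.554 -0.59   1.985  0.456  0.733 -2.173] [ 5.1 -1.2 -9.4] (array([ 0.0142, -0.2395, -0.5617]), array([ 0.0006, -0.0012, -0.0001]))
scene 260
115 37 [-37.6  -6.6  17.4] [42.2 46.6 79.7]
125 41 [-25.5 -12.    5.4] [42.6 47.3 65.9]
135 33 [-16.2  -6.5   5.6] [43.  46.3 62.1]
145 33 [-16.7 -11.6   5.4] [43.3 46.9 66.9]
155 36 [-17.4 -11.8   2.9] [42.5 45.6 64.7]
165 40 [-18.1  -8.8   4.4] [42.3 45.6 61.2]
175 38 [-17.9 -11.6   3.6] [43.2 50.6 63.9]
top 109
115 11 [-39.4 -38.1  23.9] [48.1 60.2 82.5]
125 15 [-39.2 -25.8  20.9] [50.  67.5 83.1]
145 11 [-17.  -16.7 -12.7] [46.4 52.3 64.5]
165 14 [-17.7 -17.   -8. ] [45.8 48.  64.3]
175 43 [-17.3 -13.7   4.1] [46.3 53.2 68.4]
195 7 [-15.8 -14.1  -2.6] [54.2 63.  66.8]
wrist 2149
115 1126 [ 3.6  9.5 10.9] [45.  47.1 55.4]
125 971 [ 6.3  9.2 10.8] [45.1 47.  52.9]
135 52 [ 8.   9.1 10.1] [45.  46.2 47.2]
```

Request:
drive_tool(
  rows=[
    {"offset":[0,-0.005,0],"rotation":[0,0,0],"claw":0},
    {"offset":[0,-0.009,0],"rotation":[0,0,0],"claw":0},
    {"offset":[0,-0.009,0.01],"rotation":[0,0,0],"claw":0},
    {"offset":[0,-0.009,0.02],"rotation":[0,0,0],"claw":0},
    {"offset":[0,-0.009,0.03],"rotation":[0,0,0],"claw":0},
    {"offset":[0,-0.009,0.03],"rotation":[0,0,0],"claw":0},
    {"offset":[0,-0.009,0.03],"rotation":[0,0,0],"claw":0},
  ],
)

```text
clock: 24.27
tcp_pos: [0.5387, 0.0167, 0.0563]
orientation: [3.139, -0.086, 0.003]
contact_force: [4.9, -1.8, -8.2]
grip_width: 0.0217
gripper_force: 69.2
```

Request:
drive_tool(
  rows=[
    {"offset":[0,0,0.015],"rotation":[0,0,0],"claw":0},
    {"offset":[0,0,0.025],"rotation":[0,0,0],"claw":0},
    {"offset":[0,0,0.025],"rotation":[0,0,0],"claw":0.5},
    {"offset":[0,0,0.025],"rotation":[0,0,0],"claw":0.5},
    {"offset":[0,0,0.025],"rotation":[0,0,0],"claw":0.5},
    {"offset":[0,0,0.025],"rotation":[0,0,0],"claw":0.5},
    {"offset":[0,0,0],"rotation":[0,0,0],"claw":0.5},
    {"offset":[0,0,-0.2],"rotation":[0,0,0],"claw":0.5},
    {"offset":[0,0,-0.45],"rotation":[0,0,0],"claw":0.5},
    {"offset":[0,0,-0.7],"rotation":[0,0,0],"claw":0.5},
    {"offset":[0,0.3,-0.8],"rotation":[0,0,0],"claw":0.5},
    {"offset":[0,0.5,-0.8],"rotation":[0,0,0],"claw":0.5},
    {"offset":[0,0.5,-0.8],"rotation":[0,0,0],"claw":0.5},
    {"offset":[0,0.5,-0.8],"rotation":[0,0,0],"claw":0.5},
  ],
)

```text
clock: 25.43
tcp_pos: [0.5337, -0.0595, 0.177]
orientation: [3.139, -0.092, 0.003]
contact_force: [0.9, 1.4, -1.2]
grip_width: 0.0431
gripper_force: 0.0
```

```bash
python3 knob.py; python3 look.py s12.png 60
```

```text
[ 0.533  0.389 -0.666  1.907  0.296  0.943 -1.901] 0.04313882898095835
wrist 974 ztop 71.6 circ [ 17.6 -36.1] [ 17.9 -36.3  70.7]
[ 0.529  0.39  -0.669  1.907  0.295  0.942 -1.902] [ 0.2  0.9 -0.1] (array([ 0.0215, -0.7139,  0.2102]), array([-0.0002, -0.0006,  0.0012]))
scene 261
115 29 [-36.6  -4.5  17. ] [45.  48.  79.9]
125 44 [-24.9 -11.    7.8] [43.7 48.2 73.8]
135 33 [-16.2  -6.5   8.4] [45.8 48.6 64.7]
145 35 [-15.9 -10.8   4.5] [42.2 48.3 64.5]
155 36 [-16.1 -10.2   5.7] [44.7 48.3 65.9]
165 40 [-17.8 -10.6   3.4] [43.6 47.7 67.2]
175 40 [-18.1  -9.4   4.8] [43.5 50.9 66.3]
top 172
115 17 [-38.8  -6.1  38. ] [47.3 49.1 81.4]
125 29 [-38.6 -15.8  15.6] [47.2 56.9 81.8]
135 14 [-16.1  -8.4   4.2] [46.9 47.4 55.8]
145 18 [-16.6  -8.1   2.5] [46.8 47.9 64.5]
155 13 [-16.2 -10.5   2.1] [46.9 47.8 49. ]
165 17 [-18.  -10.4   4.9] [47.2 48.5 65. ]
175 53 [-17.4 -11.7   4. ] [47.8 52.1 68.8]
195 9 [-15.7 -14.6  -1.5] [53.9 61.7 67. ]
wrist 4344
115 552 [-22.6   2.9  10.8] [46.2 47.2 65.4]
125 840 [-22.8   4.7  10.6] [46.1 47.3 66.4]
135 873 [-11.9   4.5   9.5] [46.1 47.1 64.6]
145 860 [-12.7   1.8   8.8] [46.  47.  58.1]
155 824 [-13.5  -1.    8.2] [45.9 46.8 50.5]
165 395 [-14.6  -6.9   4.5] [45.8 46.7 47.6]
```

View pics/s12.png

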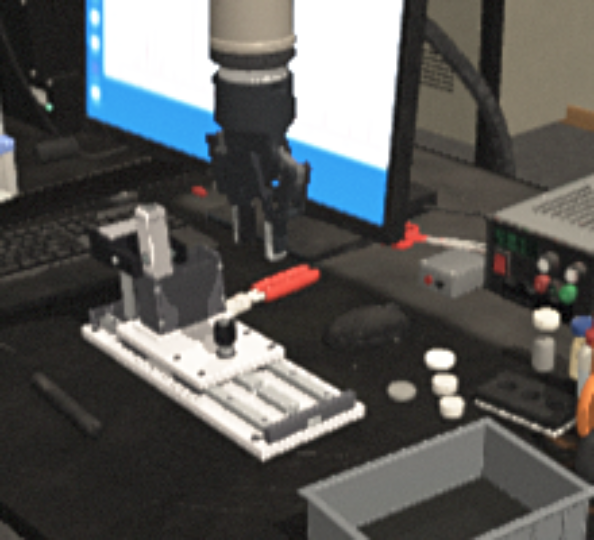

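The knob top is back at its home height of 71.6 mm, the carriage has moved 59.3 mm, and the cell is upright between the prongs at (152,240).

```bash
python3 -c "
from bench import hand_in
print(hand_in())"
```

```text
the job is handed in; nothing more can be done
None
```

The job is handed in at about 26 s of the 70 s limit; `hand_in()` returned no verdict. By camera, the cell stands upright and released in the well between the fork prongs, the carriage moved about 59.3 mm to the next notch, the knob is back at its home height, and the arm is clear.

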